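# Sort salvaged cells after testing

### The arm

A 6-joint arm with a two-finger parallel gripper is mounted at the origin on a cart in front of the work surface, level with it; the furniture and walls round the work are solid. World frame = base frame: x ahead of the robot, y to its left, z up, the work surface at z = 0. Lengths are in m, angles in rad, forces in N, time in s.
With the tool pointing down it reaches from about 0.325 to 0.9 m from the base axis. Payload 6.1 kg.
Tool frame: the origin (TCP) lies on the centre line of the jaws, within the pads' length; the fingertips stand 17 mm ahead of it and the grasp point (between the pads) lies 2 mm behind it; z points along the fingers, y is the line along which they close (so a half turn about z gives the same grasp; the last joint's range is limited). The gripper opens to 87 mm and grips with 3 to 60 N. Pads are 19 mm wide; open, the fingers measure 117 mm over their backs; the gripper's body (75 mm by 190 mm) begins 51 mm behind the grasp point.
Start: joints at [-1.284, 0.22, 1.526, -0, 1.395, -0.126], TCP at [0.251, -0.572, 0.24] pointing down, gripper open.
Joint ranges: [-2.98, 2.98], [-0.91, 2.08], [0.09, 2.57], [-1.24, 4.39], [0.2, 2.65], [-2.68, 2.68]. Speed limits (rad/s): [2.57, 2.57, 3.01, 3.14, 3.14, 3.14].

### API

Orientations are given as [roll, pitch, yaw] about the fixed x, y, z axes, in that order (R = Rz(yaw) Ry(pitch) Rx(roll)).
In Python, from workcell import monitor, camera, job gives the robot as it stands.
- The arm moves only by the shell command python3 -m jog 'ROWS' [FORCE]. ROWS is JSON, a list of rows, each an object with "rot": the turn, a rotation vector about the tool's x, y, z in units of 0.1 rad (1.0 is 0.1 rad), a list of three; "delta_pos": the shift along the tool's x, y, z in units of 0.03 m (1.0 is 0.03 m), a list of three; "grip": the finger opening in mm, from 0 to 87. In form: [{"rot": [ax, ay, az], "delta_pos": [dx, dy, dz], "grip": grip}, ...]. A call has 1 to 10 rows; each row shifts and turns the commanded pose from where the row before left it, along the tool's axes as they then stand; what a row does not reach is not made up. A row lasts 1/12 s, in which the tool goes at most 41.7 mm and 7.16 degrees, less where a joint would pass 70% of its speed; a pose out of reach is approached as far as the arm can. A call with a number of a shift or a turn outside -1 to 1 is refused whole. A call with a gripper value outside its range is refused whole. The fingers move at their own pace and stop on an object; FORCE is the grip in N (left out, the last holds). Time passes only in rows, so rows that do not move let the fingers close. It gives the time, the measured TCP pose, the force, the opening and the grip force at its end, in the units of the state.
- monitor.sense(): the state, without advancing time (a new reading comes with each control period).
- camera(name): name is "scene" or "top" or "wrist"; returns a dict with "color" (400x640x3 uint8, blue, green, red), "K" (3x3 intrinsics, pixels), "rvec" (rotation vector, rad) and "tvec" (3), from world to camera coordinates, as OpenCV has them; the wrist camera has in their place "T_tool_cam" (4x4, takes a point from camera to tool coordinates, whose origin is the TCP and whose axes are the flange's). Camera axes: x right, y down, z forward; pixel columns grow to the right and rows downward; lengths in m; the calibration is good to about 2 mm. The wrist camera is an equidistant fisheye: a pixel r from the principal point sees the ray r / f radians off the axis. A picture is of the moment at which its call begins: read the wrist's pose just before it. There is no depth.
- job.close_job(): hands the job in; it is judged then, once.
The state is a dict: "t": time; "joint_positions": joint angles; "joint_vel": joint speeds; "tau": joint torques, N m; "ee_pos": TCP position; "eef_rot": TCP orientation; "force": force on the tool from outside, world axes, zero at the start; "moment": the same for the moment, N m; "opening": finger opening in m; "finger_force": force on a finger pad.
Only numpy, scipy, OpenCV 4.12 (cv2) and the standard library are available. Lean on these libraries where they do the work, as an engineer would, in place of code of your own. Each camera call takes 0.05 s, during which the arm holds its last target. There are 200 camera calls.

### The job

Sort the salvaged cells: snap the purple cell up out of the tester's clips and lay it and the loose purple cell in the tray that already holds a purple cell, and lay the loose green cell in the tray that holds a green one, each in a free notch of its own. The cell that has lost its wrapper (bare metal) is unsafe to reuse, so lay it flat in the red recycling bin. Set the cells down, never drop or fling them, and leave the two cells already in the trays lying in theirs.

Things in the scene. Friction and masses are not known exactly. Their poses are not given: they have to be found in the camera images.
- purple_clipped: purple lithium cell, 18 mm across, 64 mm long, about 50 g, lying; origin at its centre, y along its length (x and z turn as it rolls). At the start snapped into the tester's clips, centre 37 mm above the bench; its middle 40 mm are free to grasp from above
- purple_loose: purple lithium cell, 18 mm across, 64 mm long, about 50 g, lying; origin at its centre, y along its length (x and z turn as it rolls). At the start on the bench, centre 9 mm up
- green_loose: green lithium cell, 18 mm across, 64 mm long, about 50 g, lying; origin at its centre, y along its length (x and z turn as it rolls). At the start on the bench, centre 9 mm up
- bare_cell: silvery bare-metal lithium cell, 18 mm across, 64 mm long, about 50 g, lying; origin at its centre, y along its length (x and z turn as it rolls). It has lost its wrapper. At the start on the bench, centre 9 mm up
- purple_in_tray: purple lithium cell, 18 mm across, 64 mm long, about 50 g, lying; origin at its centre, y along its length (x and z turn as it rolls). It already lies in an end notch of the purple tray
- green_in_tray: green lithium cell, 18 mm across, 64 mm long, about 50 g, lying; origin at its centre, y along its length (x and z turn as it rolls). It already lies in an end notch of the green tray
- purple_tray: black tray, purple strips, fixed; 90 x 170 mm, floor 4 mm up. Origin: centre of underside. 3 notches at y = -50, 0, 50 mm, x = 0, one taken; a cell lies in one along tray x, centre 13 mm up, up to 7 mm play across, 10 lengthwise. 45-degree ridges between (y = +-25, tops 19 mm up) and outside (y = +-70, 14 up) only at |x| 22 to 30 mm: middle open for fingers. 12 mm walls at |x| = 43
- green_tray: black tray, green strips, fixed; 90 x 170 mm, floor 4 mm up. Origin: centre of underside. 3 notches at y = -50, 0, 50 mm, x = 0, one taken; a cell lies in one along tray x, centre 13 mm up, up to 7 mm play across, 10 lengthwise. 45-degree ridges between (y = +-25, tops 19 mm up) and outside (y = +-70, 14 up) only at |x| 22 to 30 mm: middle open for fingers. 12 mm walls at |x| = 43
- red_bin: open red plastic bin, fixed on the bench, 117 (x) x 147 (y) mm outside, walls 3 mm, 42 mm high, lower (22 mm) at its front (-x); flat inner floor 3 mm above the bench. Origin: centre of its underside, z up
- tester: grey cell tester, fixed; 112 (x) x 98 (y) x 26 mm, display on its rear (+x) half. Origin: centre of underside. The cell lies along tester y, centre x = -20, y = 0, z = 37 mm, on a dock floor 28 mm up, in two sprung C clips open upwards, at |y| 21 to 29 mm, tops 50 mm up; it snaps out straight up at roughly 5 to 12 N. Contact blades at its ends (|y| = 37, 43 up). Beside its middle all is flat
Not all that is in view belongs to the job. What is shaped like the purple_clipped but orange is not meant.

How it is judged:
At the end, for the whole second after the job is handed in: Purple cells (3) lie in notches of the purple tray, green ones (2) of the green tray (centre within 12 mm of notch middle lengthwise, within 5 mm of the tray floor, along the notch within 0.25 rad); the bare cell lies on the red bin's floor; all released and at rest (x of purple_clipped in the frame of purple_tray between -0.012 and 0.012 m and y of purple_clipped in the frame of purple_tray between -0.068 and 0.068 m and z of purple_clipped in the frame of purple_tray between 0.005 and 0.018 m and angle between the y axis of each of purple_clipped, purple_loose, purple_in_tray and the x axis of purple_tray, either way round below 0.25 rad and linear speed of each of purple_clipped, purple_loose, green_loose, bare_cell, purple_in_tray, green_in_tray below 0.03 m/s and contact force between the fingers and purple_clipped below 0.05 N and x of purple_loose in the frame of purple_tray between -0.012 and 0.012 m and y of purple_loose in the frame of purple_tray between -0.068 and 0.068 m and z of purple_loose in the frame of purple_tray between 0.005 and 0.018 m and contact force between the fingers and purple_loose below 0.05 N and x of green_loose in the frame of green_tray between -0.012 and 0.012 m and y of green_loose in the frame of green_tray between -0.068 and 0.068 m and z of green_loose in the frame of green_tray between 0.005 and 0.018 m and angle between the y axis of each of green_loose, green_in_tray and the x axis of green_tray, either way round below 0.25 rad and contact force between the fingers and green_loose below 0.05 N and x of bare_cell in the frame of red_bin between -0.055 and 0.055 m and y of bare_cell in the frame of red_bin between -0.07 and 0.07 m and z of bare_cell in the frame of red_bin between 0 and 0.018 m and contact force between the fingers and bare_cell below 0.05 N and x of purple_in_tray in the frame of purple_tray between -0.012 and 0.012 m and y of purple_in_tray in the frame of purple_tray between -0.068 and 0.068 m and z of purple_in_tray in the frame of purple_tray between 0.005 and 0.018 m and contact force between the fingers and purple_in_tray below 0.05 N and x of green_in_tray in the frame of green_tray between -0.012 and 0.012 m and y of green_in_tray in the frame of green_tray between -0.068 and 0.068 m and z of green_in_tray in the frame of green_tray between 0.005 and 0.018 m and contact force between the fingers and green_in_tray below 0.05 N); the robot touches nothing.
It fails at once if a cell is dropped or flung: out of the fingers it moves faster than 0.75 m/s (a fall of about 3 cm) ((linear speed of purple_clipped above 0.75 m/s and contact force between the fingers and purple_clipped below 0.01 N) or (linear speed of purple_loose above 0.75 m/s and contact force between the fingers and purple_loose below 0.01 N) or (linear speed of green_loose above 0.75 m/s and contact force between the fingers and green_loose below 0.01 N) or (linear speed of bare_cell above 0.75 m/s and contact force between the fingers and bare_cell below 0.01 N) or (linear speed of purple_in_tray above 0.75 m/s and contact force between the fingers and purple_in_tray below 0.01 N) or (linear speed of green_in_tray above 0.75 m/s and contact force between the fingers and green_in_tray below 0.01 N)).
It also fails if it takes over 96 s, if anything falls off the work surface, if the arm or the gripper's body presses on something with over 40 N, if the wrist force passes 120 N, or if a joint passes its speed limit or range.

## Working session

There is one attempt and no reset: what is moved stays moved. The work goes in short steps, Python scripts to look and compute and a shell command to move; the robot and the scene stay as the last step left them, time stands still between calls to the robot, and variables do not carry over. Pictures are saved under pics/ and viewed, at most 14 in all, crops included, and the job is handed in when it is done.

```bash
ls; mkdir -p pics; python3 - <<'E'
from workcell import monitor,camera,job
import cv2
s=monitor.sense();print(s)
for n in("top","scene"):
    c=camera(n);cv2.imwrite(f"pics/{n}0.png",c["color"]);print(n,c["K"],c["rvec"],c["tvec"])
E
```

```text
pics
{'t': 0.0, 'joint_positions': array([-1.28413711e+00,  2.21235962e-01,  1.52768073e+00, -1.38618385e-05,
        1.39465111e+00, -1.26089165e-01]), 'joint_vel': array([ 1.65361575e-03,  1.54664849e-03,  1.08047707e-03,  7.64160257e-06,
       -4.61221006e-04,  1.02490384e-03]), 'tau': array([ 4.64463083e-04, -4.94615936e+01, -3.87366235e+01,  7.01044360e-02,
        5.72141376e-02, -1.52998232e-04]), 'ee_pos': array([ 0.25053089, -0.57192751,  0.23839427]), 'eef_rot': array([-3.13963147e+00, -2.34851236e-04,  4.12750591e-01]), 'force': array([ 0.5342884 , -0.60409636,  0.36923   ]), 'moment': array([ 0.0484972 , -0.01139876,  0.00572783]), 'finger_force': 0.0, 'opening': 0.08730254797215858}
top [[388.15771738   0.         323.76592265]
 [  0.         388.15771738 206.18500585]
 [  0.           0.           1.        ]] [ 2.20065726 -2.1371279   0.1086576 ] [-0.03409031  0.58753506  0.89152655]
scene [[409.16716386   0.         317.95132057]
 [  0.         409.16716386 200.06109049]
 [  0.           0.           1.        ]] [ 0.70580045 -2.38751941  1.39460427] [0.49944443 0.22941168 0.68956202]
```

View pics/top0.png

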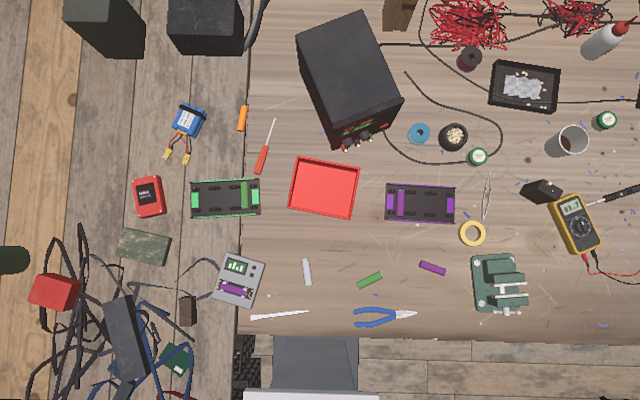

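View pics/scene0.png

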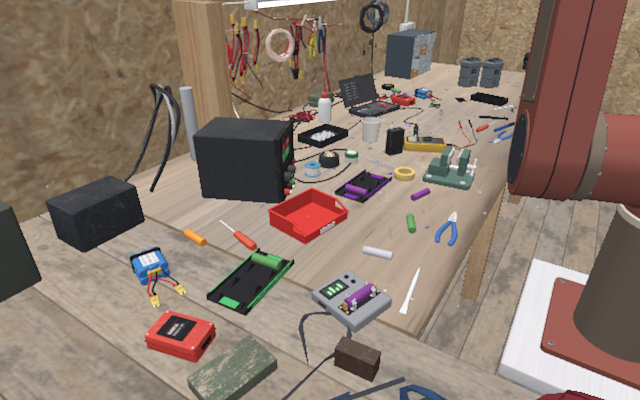

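Top view: bare cell (307,271), loose green (369,280), loose purple (432,267), clipped purple in tester (236,288). Tray cells are green at (247,195) and purple at (397,203); the bin is at (323,188). Look-alikes to avoid are the orange cell (242,118), the tray strips, the screwdriver and the pliers.

```bash
cat > h.py <<'E'
import numpy as np,cv2
from workcell import monitor,camera
from scipy.spatial.transform import Rotation as R
def ray(c,px):
    Rm=cv2.Rodrigues(np.array(c["rvec"]))[0];o=-Rm.T@np.ravel(c["tvec"])
    u=cv2.undistortPoints(np.float64(px).reshape(-1,1,2),c["K"],None)[:,0]
    return o,np.c_[u,np.ones(len(u))]@Rm
def plane(c,px,z):
    o,d=ray(c,px);return o+d*((z-o[2])/d[:,2])[:,None]
RANGES={"purple":((135,90,50),(160,255,255)),"green":((45,90,50),(75,255,255)),"red":((0,170,110),(6,255,255))}
def blobs(img,name,amin):
    m=cv2.inRange(cv2.cvtColor(img,cv2.COLOR_BGR2HSV),*map(np.array,RANGES[name])) if name in RANGES else name
    cs,_=cv2.findContours(m,cv2.RETR_EXTERNAL,cv2.CHAIN_APPROX_NONE)
    return [(cv2.contourArea(k),cv2.minAreaRect(k),k) for k in cs if cv2.contourArea(k)>amin]
def desc(c,rect,z):
    b=plane(c,cv2.boxPoints(rect),z)[:,:2]
    e=[b[1]-b[0],b[2]-b[1]];L=[np.linalg.norm(v) for v in e];v=e[int(np.argmax(L))]
    return b.mean(0),np.degrees(np.arctan2(v[1],v[0]))%180,sorted(L)
E
python3 - <<'E'
from h import *
np.set_printoptions(precision=4,suppress=True)
c=camera("top");im=c["color"]
for n,z in(("purple",.009),("green",.009),("red",.042)):
    for a,r,k in blobs(im,n,40):
        print(n,np.round(r[0]),a,*desc(c,r,z))
g=cv2.inRange(im,(150,150,150),(255,255,255));g[:,:285]=0;g[:,330:]=0;g[:250]=0;g[295:]=0
for a,r,k in blobs(im,g,40): print("bare",np.round(r[0]),a,*desc(c,r,.009))
print(im[272,307],im[265,275])
crop=cv2.resize(im[170:320,180:480],None,fx=2.66,fy=2.66,interpolation=cv2.INTER_CUBIC);cv2.imwrite("pics/crop.png",crop)
E
```

```text
purple [233. 289.] 152.0 [0.3865 0.1934] 75.31883732633545 [np.float64(0.018504097262465307), np.float64(0.06454169433325321)]
purple [432. 268.] 149.0 [ 0.4506 -0.2807] 71.10967617874725 [np.float64(0.015958377639952188), np.float64(0.06286533276636551)]
purple [420. 221.] 51.5 [ 0.5622 -0.2493] 88.0915202756054 [np.float64(0.004389896923339204), np.float64(0.14765538659311694)]
purple [450. 205.] 84.0 [ 0.6023 -0.3231] 179.7530865796861 [np.float64(0.014598508921867792), np.float64(0.03419899758613439)]
purple [390. 202.] 91.0 [ 0.6065 -0.1762] 0.6458954632497864 [np.float64(0.017046435751218447), np.float64(0.036690916600202225)]
purple [400. 203.] 157.5 [ 0.6048 -0.2016] 177.60526742438117 [np.float64(0.0176639674994916), np.float64(0.06187219856318974)]
green [369. 280.] 152.0 [ 0.4174 -0.1294] 117.8110241616946 [np.float64(0.015747359820878222), np.float64(0.05979945848103976)]
green [194. 200.] 89.0 [0.5975 0.2977] 3.547669260023099 [np.float64(0.017045660629066848), np.float64(0.03673240630942632)]
green [255. 196.] 78.0 [0.6104 0.1512] 2.655320744845426 [np.float64(0.0146246
[... 215 characters left out ...]
 91.68472740693356 [np.float64(0.040119923207206296), np.float64(0.0419144616421061)]
green [608. 119.] 210.0 [ 0.8287 -0.7151] 91.68795654618347 [np.float64(0.041007052816742454), np.float64(0.042346398891478454)]
red [323. 187.] 180.0 [ 0.6324 -0.0144] 80.18351686313322 [np.float64(0.12463722246831778), np.float64(0.15199954550366968)]Traceback (most recent call last):
  File "<stdin>", line 8, in <module>
  File "h.py", line 12, in blobs
    m=cv2.inRange(cv2.cvtColor(img,cv2.COLOR_BGR2HSV),*map(np.array,RANGES[name])) if name in RANGES else name
                                                                                      ^^^^^^^^^^^^^^
TypeError: unhashable type: 'numpy.ndarray'
```

```bash
sed -i 's/if name in RANGES else name/if isinstance(name,str) else name/' h.py
python3 - <<'E'
from h import *
np.set_printoptions(precision=4,suppress=True)
c=camera("top");im=c["color"]
for a,r,k in blobs(im,"purple",100)[:1]: print("clipped",desc(c,r,.037),desc(c,r,.042))
g=cv2.inRange(im,(150,150,150),(255,255,255));g[:,:285]=0;g[:,330:]=0;g[:250]=0;g[295:]=0
for a,r,k in blobs(im,g,40): print("bare",np.round(r[0]),a,*desc(c,r,.009))
print(im[272,307],im[265,275])
m=cv2.inRange(cv2.cvtColor(im,cv2.COLOR_BGR2HSV),np.array((0,150,90)),np.array((8,255,255)));m[:,:280]=0;m[:,370:]=0
k=np.concatenate([k for a,r,k in blobs(im,m,20)]);r=cv2.minAreaRect(k);print("bin",desc(c,r,.042),desc(c,r,.02))
cv2.imwrite("pics/crop.png",cv2.resize(im[170:320,180:480],None,fx=2.66,fy=2.66,interpolation=cv2.INTER_CUBIC))
E
```

```text
clipped (array([0.3898, 0.1875]), np.float64(75.31886769589235), [np.float64(0.01795129532918798), np.float64(0.061727094320378234)]) (array([0.3904, 0.1863]), np.float64(75.31886769589237), [np.float64(0.017852580698245624), np.float64(0.06138765545408796)])
bare [306. 271.] 157.0 [0.4328 0.0203] 10.956824871929228 [np.float64(0.01641621644780701), np.float64(0.06517701415391428)]
[213 205 208] [133 147 168]
bin (array([ 0.6323, -0.0136]), np.float64(80.18295790759382), [np.float64(0.126036627226652), np.float64(0.15433615830953948)]) (array([ 0.6357, -0.0135]), np.float64(80.18295790759383), [np.float64(0.1291030354479429), np.float64(0.15809107999458075)])
```

View pics/crop.png

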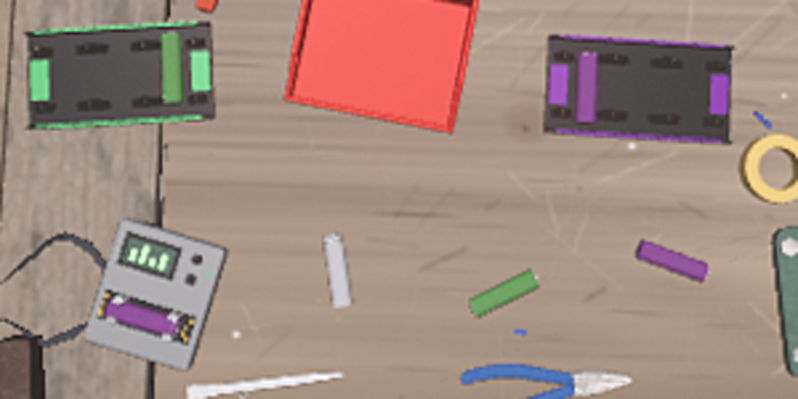

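Crop confirms the choice: clipped purple (145,317), bare (337,270), green (503,293), loose purple (672,260). The free notches are the purple tray's middle and right, and the green tray's middle and left. I'll go above the loose purple cell first.

```bash
cat >> h.py <<'E'
def T():
    s=monitor.sense();M=np.eye(4);M[:3,:3]=R.from_euler("xyz",s["eef_rot"]).as_matrix();M[:3,3]=s["ee_pos"];return M,s
def plan(x,y,z,yaw):
    "units: rot about tool z first, then the shift in turned tool axes"
    M,s=T();d=(yaw-np.degrees(s["eef_rot"][2])+90)%180-90
    G=R.from_euler("xyz",[np.pi,0,s["eef_rot"][2]+np.radians(d)]).as_matrix()
    rv=R.from_matrix(M[:3,:3].T@G).as_rotvec()/.1
    print("t",round(s["t"],2),"pos",s["ee_pos"].round(4),"rot",rv.round(2),"shift",(G.T@(np.array([x,y,z])-s["ee_pos"])/.03).round(2))
def wrist(fn=None):
    M,s=T();c=camera("wrist");c["M"]=M@np.array(c["T_tool_cam"])
    if fn: cv2.imwrite(fn,c["color"])
    return c
def wplane(c,px,z):
    u=cv2.fisheye.undistortPoints(np.float64(px).reshape(-1,1,2),c["K"],np.zeros(4))[:,0]
    d=np.c_[u,np.ones(len(u))]@c["M"][:3,:3].T;o=c["M"][:3,3]
    return o+d*((z-o[2])/d[:,2])[:,None]
def wdesc(c,k,z):
    p=wplane(c,k.reshape(-1,2),z)[:,:2]
    r=cv2.minAreaRect((p*1e4).astype(np.float32));b=cv2.boxPoints(r)/1e4
    e=[b[1]-b[0],b[2]-b[1]];L=[np.linalg.norm(v) for v in e];v=e[int(np.argmax(L))]
    return b.mean(0).round(4),round(np.degrees(np.arctan2(v[1],v[0]))%180,1),np.sort(L).round(4)
E
python3 -c "
from h import *
plan(.4506,-.2807,.16,71.1)"
```

```text
t 0.2 pos [ 0.2506 -0.5722  0.2388] rot [-0.01 -0.01 -8.28] shift [11.35  3.16  2.63]
```

```bash
python3 -m jog '[{"rot":[0,0,-0.92],"delta_pos":[0,0,0],"grip":60},{"rot":[0,0,-0.92],"delta_pos":[0,0,0],"grip":60},{"rot":[0,0,-0.92],"delta_pos":[0,0,0],"grip":60},{"rot":[0,0,-0.92],"delta_pos":[0,0,0],"grip":60},{"rot":[0,0,-0.92],"delta_pos":[0,0,0],"grip":60},{"rot":[0,0,-0.92],"delta_pos":[0,0,0],"grip":60},{"rot":[0,0,-0.92],"delta_pos":[0,0,0],"grip":60},{"rot":[0,0,-0.92],"delta_pos":[0,0,0],"grip":60},{"rot":[0,0,-0.92],"delta_pos":[0,0,0],"grip":60}]' 25
python3 -m jog '[{"rot":[0,0,0],"delta_pos":[0.8,0.22,0],"grip":60},{"rot":[0,0,0],"delta_pos":[0.8,0.22,0],"grip":60},{"rot":[0,0,0],"delta_pos":[0.8,0.22,0],"grip":60},{"rot":[0,0,0],"delta_pos":[0.8,0.22,0],"grip":60},{"rot":[0,0,0],"delta_pos":[0.8,0.22,0],"grip":60},{"rot":[0,0,0],"delta_pos":[0.8,0.22,0],"grip":60},{"rot":[0,0,0],"delta_pos":[0.8,0.22,0.3],"grip":60},{"rot":[0,0,0],"delta_pos":[0.8,0.22,0.3],"grip":60},{"rot":[0,0,0],"delta_pos":[0.8,0.22,0.3],"grip":60},{"rot":[0,0,0],"delta_pos":[0.8,0.22,0.3],"grip":60}]'
python3 -m jog '[{"rot":[0,0,0],"delta_pos":[0.8,0.22,0.3],"grip":60},{"rot":[0,0,0],"delta_pos":[0.8,0.22,0.3],"grip":60},{"rot":[0,0,0],"delta_pos":[0.8,0.22,0.3],"grip":60},{"rot":[0,0,0],"delta_pos":[0.8,0.22,0.3],"grip":60},{"rot":[0,0,0],"delta_pos":[0.15,0.08,0.23],"grip":60},{"rot":[0,0,0],"delta_pos":[0,0,0],"grip":60},{"rot":[0,0,0],"delta_pos":[0,0,0],"grip":60}]'
python3 -c "
from h import *
c=wrist('pics/w1.png');print(c['K'],c['T_tool_cam'])
plan(.4506,-.2807,.16,71.1)
for n in ('purple','green'):
  for a,r,k in blobs(c['color'],n,150): print(n,np.round(r[0]),a,*wdesc(c,k,.009))"
```

```text
t: 0.95
ee_pos: [0.2507, -0.5723, 0.2392]
eef_rot: [-3.141, -0.0, 1.245]
force: [-1.0, -0.5, 0.2]
opening: 0.0602
finger_force: 0.0
t: 1.78
ee_pos: [0.3914, -0.3657, 0.2031]
eef_rot: [3.142, 0.0, 1.241]
force: [0.7, -0.9, -0.5]
opening: 0.06
finger_force: 0.0
t: 2.37
ee_pos: [0.4504, -0.2812, 0.1603]
eef_rot: [-3.14, 0.0, 1.242]
force: [0.2, 0.1, -0.1]
opening: 0.0601
finger_force: 0.0
[[309.70691629   0.         320.30999841]
 [  0.         309.70691629 199.15711193]
 [  0.           0.           1.        ]] [[ 5.03029748e-04 -9.65605917e-01 -2.60009538e-01  7.13527579e-02]
 [ 9.99999599e-01  6.78395324e-04 -5.84720830e-04  6.92553660e-04]
 [ 7.40999148e-04 -2.60009140e-01  9.65605871e-01 -1.45024543e-01]
 [ 0.00000000e+00  0.00000000e+00  0.00000000e+00  1.00000000e+00]]
t 2.42 pos [ 0.4505 -0.2819  0.1609] rot [-0.    0.01 -0.  ] shift [ 0.04 -0.01  0.03]
purple [467. 184.] 443.5 [ 0.6004 -0.3239] 178.6 [0.0173 0.0378]
purple [320. 191.] 928.0 [ 0.4502 -0.282 ] 70.8 [0.0158 0.0631]
purple [442.  69.] 983.0 [ 0.6068 -0.2013] 177.5 [0.0184 0.069 ]
purple [416. 126.] 572.0 [ 0.5613 -0.2513] 88.3 [0.0056 0.1524]
purple [489. 107.] 201.5 [ 0.649  -0.2537] 88.1 [0.0034 0.1508]
purple [435.  47.] 452.5 [ 0.6055 -0.1786] 177.6 [0.016  0.0358]
green [562. 205.] 259.5 [ 0.7347 -0.3949] 144.0 [0.0441 0.0487]
green [232.  62.] 167.5 [ 0.4113 -0.1312] 117.2 [0.0055 0.0599]
```

View pics/w1.png

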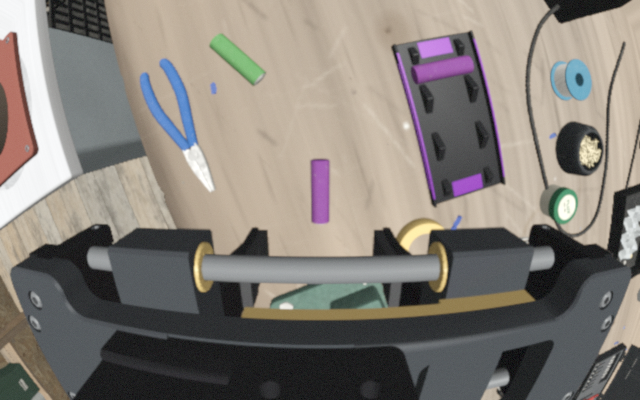

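Wrist view: loose purple at (320,191), right between the fingers and in agreement with the top camera to 1 mm. The tray at (450,120) has its free notches in the middle and at the lower end. Grasping.

```bash
python3 -m jog '[{"rot":[0,0,0],"delta_pos":[0,0,0.8],"grip":50},{"rot":[0,0,0],"delta_pos":[0,0,0.8],"grip":50},{"rot":[0,0,0],"delta_pos":[0,0,0.8],"grip":50},{"rot":[0,0,0],"delta_pos":[0,0,0.8],"grip":50},{"rot":[0,0,0],"delta_pos":[0,0,0.7],"grip":50},{"rot":[0,0,0],"delta_pos":[0,0,0.5],"grip":50},{"rot":[0,0,0],"delta_pos":[0,0,0.3],"grip":50},{"rot":[0,0,0],"delta_pos":[0,0,0],"grip":50}]' 20
python3 -m jog '[{"rot":[0,0,0],"delta_pos":[0,0,0],"grip":12},{"rot":[0,0,0],"delta_pos":[0,0,0],"grip":12},{"rot":[0,0,0],"delta_pos":[0,0,0],"grip":12},{"rot":[0,0,0],"delta_pos":[0,0,0],"grip":12},{"rot":[0,0,0],"delta_pos":[0,0,0],"grip":12},{"rot":[0,0,0],"delta_pos":[0,0,0],"grip":12}]' 20
```

```text
t: 3.08
ee_pos: [0.45, -0.2821, 0.0188]
eef_rot: [-3.141, -0.0, 1.239]
force: [-0.4, -0.3, -0.1]
opening: 0.05
finger_force: 0.0
t: 3.58
ee_pos: [0.451, -0.2812, 0.02]
eef_rot: [3.141, 0.0, 1.241]
force: [0.7, -0.3, -0.2]
opening: 0.0181
finger_force: 0.6
```

```bash
python3 -m jog '[{"rot":[0,0,0],"delta_pos":[0,0,0],"grip":12},{"rot":[0,0,0],"delta_pos":[0,0,0],"grip":12},{"rot":[0,0,0],"delta_pos":[0,0,-0.3],"grip":12},{"rot":[0,0,0],"delta_pos":[0,0,-0.7],"grip":12},{"rot":[0,0,0],"delta_pos":[0,0,-0.8],"grip":12},{"rot":[0,0,0],"delta_pos":[0,0,-0.8],"grip":12},{"rot":[0,0,0],"delta_pos":[0,0,-0.4],"grip":12},{"rot":[0,0,0],"delta_pos":[0,0,0],"grip":12}]' 20
python3 -c "
from h import *
plan(.6025,-.3005,.11,178.4);plan(.604,-.2505,.11,178.4)
c=wrist()
for a,r,k in blobs(c['color'],'purple',150): print(np.round(r[0]),a,*wdesc(c,k,.101),*wdesc(c,k,.012))"
```

```text
t: 4.25
ee_pos: [0.4527, -0.2826, 0.1133]
eef_rot: [3.136, 0.002, 1.241]
force: [0.2, -0.1, 0.1]
opening: 0.0178
finger_force: 20.0
t 4.25 pos [ 0.4527 -0.2826  0.1133] rot [ 0.07 -0.02 12.69] shift [5.01 0.46 0.11]
t 4.25 pos [ 0.4527 -0.2826  0.1133] rot [ 0.07 -0.02 12.69] shift [ 5.01 -1.21  0.11]
[320. 294.] 521.0 [ 0.4438 -0.3113] 161.2 [0.0151 0.0172] [ 0.4257 -0.3659] 161.2 [0.0237 0.027 ]
[320. 225.] 1955.5 [ 0.4579 -0.2698] 70.9 [0.0191 0.0358] [ 0.4478 -0.3009] 70.9 [0.0299 0.0561]
[484. 193.] 557.0 [ 0.554  -0.2832] 177.5 [0.0109 0.0236] [ 0.5983 -0.3219] 177.5 [0.0171 0.0369]
[458.  60.] 1342.0 [ 0.5586 -0.2063] 178.2 [0.0116 0.0449] [ 0.6055 -0.2015] 178.2 [0.0181 0.0703]
[428. 125.] 885.0 [ 0.5294 -0.2374] 88.5 [0.0039 0.0962] [ 0.5597 -0.2502] 88.5 [0.0061 0.1507]
[510. 105.] 265.5 [ 0.5849 -0.2393] 88.0 [0.0022 0.0952] [ 0.6468 -0.2531] 88.0 [0.0034 0.1491]
[449.  35.] 610.5 [ 0.557  -0.1919] 178.0 [0.0104 0.0228] [ 0.603 -0.179] 178.0 [0.0162 0.0357]
```

```bash
python3 -m jog '[{"rot":[0,0,0.95],"delta_pos":[0,0,-0.2],"grip":12},{"rot":[0,0,1],"delta_pos":[0,0,-0.2],"grip":12},{"rot":[0,0,1],"delta_pos":[0,0,-0.2],"grip":12},{"rot":[0,0,1],"delta_pos":[0,0,-0.2],"grip":12},{"rot":[0,0,1],"delta_pos":[0,0,-0.2],"grip":12},{"rot":[0,0,1],"delta_pos":[0,0,0],"grip":12},{"rot":[0,0,1],"delta_pos":[0,0,0],"grip":12},{"rot":[0,0,1],"delta_pos":[0,0,0],"grip":12},{"rot":[0,0,1],"delta_pos":[0,0,0],"grip":12},{"rot":[0,0,1],"delta_pos":[0,0,0],"grip":12}]'
python3 -m jog '[{"rot":[0,0,1],"delta_pos":[0,0,0],"grip":12},{"rot":[0,0,1],"delta_pos":[0,0,0],"grip":12},{"rot":[0,0,0.74],"delta_pos":[0,0,0],"grip":12},{"rot":[0,0,0],"delta_pos":[0.7,0.06,0],"grip":12},{"rot":[0,0,0],"delta_pos":[0.7,0.07,0],"grip":12},{"rot":[0,0,0],"delta_pos":[0.7,0.07,0],"grip":12},{"rot":[0,0,0],"delta_pos":[0.7,0.07,0],"grip":12},{"rot":[0,0,0],"delta_pos":[0.7,0.07,0],"grip":12},{"rot":[0,0,0],"delta_pos":[0.7,0.07,0],"grip":12},{"rot":[0,0,0],"delta_pos":[0.7,0.05,0],"grip":12}]'
python3 -m jog '[{"rot":[0,0,0],"delta_pos":[0,0,0],"grip":12},{"rot":[0,0,0],"delta_pos":[0,0,0],"grip":12}]'
python3 -c "
from h import *
c=wrist('pics/w2.png')
plan(.6025,-.3005,.023,178.4)
for a,r,k in blobs(c['color'],'purple',100): print(np.round(r[0]),a,*wdesc(c,k,.012),*wdesc(c,k,.004))"
```

```text
t: 5.13
ee_pos: [0.4497, -0.2802, 0.1373]
eef_rot: [-3.139, 0.002, 0.241]
force: [-0.4, 0.5, -0.8]
opening: 0.0178
finger_force: 20.0
t: 5.97
ee_pos: [0.5971, -0.2984, 0.1367]
eef_rot: [-3.14, 0.003, -0.028]
force: [0.1, -0.3, -0.2]
opening: 0.0174
finger_force: 20.0
t: 6.13
ee_pos: [0.5967, -0.2982, 0.1368]
eef_rot: [-3.14, 0.003, -0.027]
force: [-0.9, 0.3, -1.0]
opening: 0.0175
finger_force: 20.0
t 6.18 pos [ 0.5961 -0.2982  0.1371] rot [-0.02  0.04  0.  ] shift [0.22 0.07 3.8 ]
[ 26. 331.] 106.5 [0.3567 0.2555] 115.2 [0.0309 0.0622] [0.3475 0.272 ] 115.2 [0.0318 0.064 ]
[320. 294.] 517.0 [ 0.4946 -0.2947] 88.5 [0.0247 0.0288] [ 0.4894 -0.2945] 88.5 [0.0254 0.0296]
[320. 224.] 2066.5 [ 0.5701 -0.297 ] 178.2 [0.0324 0.0634] [ 0.5672 -0.2969] 178.2 [0.0333 0.0653]
[350. 188.] 707.0 [ 0.604 -0.325] 178.9 [0.0172 0.0361] [ 0.6021 -0.3258] 178.9 [0.0178 0.0372]
[208. 196.] 1762.5 [ 0.601  -0.1916] 178.2 [0.0382 0.0659] [ 0.599  -0.1884] 178.2 [0.0393 0.0678]
[271. 142.] 578.5 [ 0.6482 -0.2531] 88.3 [0.0041 0.1509] [ 0.6476 -0.2517] 88.3 [0.0042 0.1553]
```

View pics/w2.png

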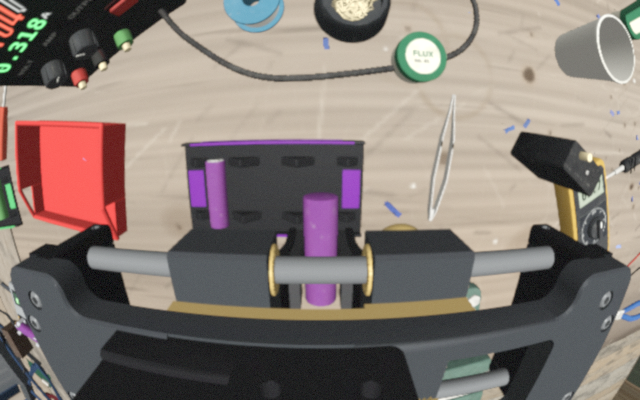

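Wrist view: the held cell (320,250) points at the free right-hand notch and the tray cell is on the left at (215,195). Lowering.

```bash
python3 -m jog '[{"rot":[0,0,0],"delta_pos":[0.11,0.04,0],"grip":12},{"rot":[0,0,0],"delta_pos":[0.11,0.04,0],"grip":12},{"rot":[0,0,0],"delta_pos":[0,0,0.5],"grip":12},{"rot":[0,0,0],"delta_pos":[0,0,0.6],"grip":12},{"rot":[0,0,0],"delta_pos":[0,0,0.6],"grip":12},{"rot":[0,0,0],"delta_pos":[0,0,0.6],"grip":12},{"rot":[0,0,0],"delta_pos":[0,0,0.5],"grip":12},{"rot":[0,0,0],"delta_pos":[0,0,0.4],"grip":12},{"rot":[0,0,0],"delta_pos":[0,0,0.3],"grip":12},{"rot":[0,0,0],"delta_pos":[0,0,0],"grip":12}]'
python3 -m jog '[{"rot":[0,0,0],"delta_pos":[0,0,0.15],"grip":12},{"rot":[0,0,0],"delta_pos":[0,0,0.1],"grip":12},{"rot":[0,0,0],"delta_pos":[0,0,0],"grip":12},{"rot":[0,0,0],"delta_pos":[0,0,0],"grip":12}]'
```

```text
t: 7.02
ee_pos: [0.6023, -0.3008, 0.0318]
eef_rot: [-3.14, 0.003, -0.028]
force: [-0.2, -0.4, -0.6]
opening: 0.0174
finger_force: 20.0
t: 7.35
ee_pos: [0.6042, -0.3018, 0.0278]
eef_rot: [3.141, -0.001, -0.028]
force: [0.1, -0.8, 0.2]
opening: 0.0177
finger_force: 20.0
```

```bash
python3 -m jog '[{"rot":[0,0,0],"delta_pos":[0,0,0],"grip":12},{"rot":[0,0,0],"delta_pos":[0,0,0],"grip":12}]';python3 -m jog '[{"rot":[0,0,0],"delta_pos":[0,0,0.05],"grip":12},{"rot":[0,0,0],"delta_pos":[0,0,0],"grip":12}]'
```

```text
t: 7.52
ee_pos: [0.6043, -0.3019, 0.0279]
eef_rot: [3.141, -0.001, -0.028]
force: [0.7, -0.5, -0.4]
opening: 0.0175
finger_force: 20.0
t: 7.68
ee_pos: [0.6038, -0.3016, 0.0257]
eef_rot: [3.142, -0.0, -0.028]
force: [-0.1, -0.9, -0.8]
opening: 0.0176
finger_force: 20.0
```

```bash
python3 -m jog '[{"rot":[0,0,0],"delta_pos":[0,0,0.05],"grip":12},{"rot":[0,0,0],"delta_pos":[0,0,0],"grip":12}]';python3 -m jog '[{"rot":[0,0,0],"delta_pos":[0,0,0.05],"grip":12},{"rot":[0,0,0],"delta_pos":[0,0,0],"grip":12}]'
```

```text
t: 7.85
ee_pos: [0.6039, -0.3017, 0.0241]
eef_rot: [3.141, -0.0, -0.028]
force: [-0.3, 0.1, -0.6]
opening: 0.0174
finger_force: 20.0
t: 8.02
ee_pos: [0.6041, -0.3017, 0.024]
eef_rot: [3.141, -0.0, -0.028]
force: [-2.8, 1.3, 6.8]
opening: 0.0175
finger_force: 20.0
```

Contact felt at the notch floor; releasing slightly and rising.

```bash
python3 -m jog '[{"rot":[0,0,0],"delta_pos":[0,0,0],"grip":30},{"rot":[0,0,0],"delta_pos":[0,0,0],"grip":30},{"rot":[0,0,0],"delta_pos":[0,0,0],"grip":30},{"rot":[0,0,0],"delta_pos":[0,0,-0.2],"grip":30},{"rot":[0,0,0],"delta_pos":[0,0,-0.5],"grip":30},{"rot":[0,0,0],"delta_pos":[0,0,-0.8],"grip":30},{"rot":[0,0,0],"delta_pos":[0,0,-0.9],"grip":30},{"rot":[0,0,0],"delta_pos":[0,0,-0.9],"grip":60},{"rot":[0,0,0],"delta_pos":[0,0,-0.9],"grip":60},{"rot":[0,0,0],"delta_pos":[0,0,0],"grip":60}]'
python3 -c "
from h import *
c=wrist()
plan(.4174,-.1294,.16,117.8)
for a,r,k in blobs(c['color'],'purple',150): print(np.round(r[0]),a,*wdesc(c,k,.013))"
```

```text
t: 8.85
ee_pos: [0.6075, -0.3039, 0.1579]
eef_rot: [3.135, -0.011, -0.028]
force: [0.4, -0.9, 2.0]
opening: 0.0428
finger_force: 0.0
t 8.9 pos [ 0.6066 -0.3033  0.1551] rot [ 0.   -0.1  10.58] shift [-8.07  2.87 -0.16]
[342. 196.] 605.5 [ 0.6048 -0.3252] 179.0 [0.0168 0.0362]
[210. 201.] 1471.0 [ 0.6037 -0.1921] 178.0 [0.0382 0.0598]
[320. 197.] 1155.5 [ 0.6033 -0.3047] 178.4 [0.0188 0.0652]
[268. 154.] 463.5 [ 0.6485 -0.253 ] 87.9 [0.0042 0.1501]
```

```bash
python3 -m jog '[{"rot":[0,-0.1,1],"delta_pos":[0,0,0],"grip":60},{"rot":[0,0,1],"delta_pos":[0,0,0],"grip":60},{"rot":[0,0,1],"delta_pos":[0,0,0],"grip":60},{"rot":[0,0,1],"delta_pos":[0,0,0],"grip":60},{"rot":[0,0,1],"delta_pos":[0,0,0],"grip":60},{"rot":[0,0,1],"delta_pos":[0,0,0],"grip":60},{"rot":[0,0,1],"delta_pos":[0,0,0],"grip":60},{"rot":[0,0,1],"delta_pos":[0,0,0],"grip":60},{"rot":[0,0,1],"delta_pos":[0,0,0],"grip":60},{"rot":[0,0,1],"delta_pos":[0,0,0],"grip":60}]'
python3 -m jog '[{"rot":[0,0,0.58],"delta_pos":[0,0,0],"grip":60},{"rot":[0,0,0],"delta_pos":[-0.8,0.28,0],"grip":60},{"rot":[0,0,0],"delta_pos":[-0.9,0.32,0],"grip":60},{"rot":[0,0,0],"delta_pos":[-0.9,0.32,0],"grip":60},{"rot":[0,0,0],"delta_pos":[-0.9,0.32,0],"grip":60},{"rot":[0,0,0],"delta_pos":[-0.9,0.32,0],"grip":60},{"rot":[0,0,0],"delta_pos":[-0.9,0.32,0],"grip":60},{"rot":[0,0,0],"delta_pos":[-0.9,0.32,0],"grip":60},{"rot":[0,0,0],"delta_pos":[-0.9,0.32,0],"grip":60},{"rot":[0,0,0],"delta_pos":[-0.9,0.32,0],"grip":60}]'
python3 -m jog '[{"rot":[0,0,0],"delta_pos":[0,0,0],"grip":60},{"rot":[0,0,0],"delta_pos":[0,0,0],"grip":60}]'
python3 -c "
from h import *
c=wrist()
plan(.4174,-.1294,.019,117.8)
for a,r,k in blobs(c['color'],'green',150): print(np.round(r[0]),a,*wdesc(c,k,.009))"
```

```text
t: 9.73
ee_pos: [0.6033, -0.3013, 0.148]
eef_rot: [3.133, 0.007, -1.033]
force: [0.1, 0.7, -0.1]
opening: 0.06
finger_force: 0.0
t: 10.57
ee_pos: [0.4151, -0.1278, 0.1502]
eef_rot: [3.133, 0.006, -1.086]
force: [0.1, 0.2, 1.0]
opening: 0.0604
finger_force: 0.0
t: 10.73
ee_pos: [0.4158, -0.1281, 0.1505]
eef_rot: [3.133, 0.005, -1.085]
force: [0.5, -0.0, -0.1]
opening: 0.0598
finger_force: 0.0
t 10.78 pos [ 0.4168 -0.1289  0.1509] rot [ 0.08  0.04 -0.  ] shift [ 0.02 -0.01  4.4 ]
[320. 190.] 568.5 [ 0.4168 -0.1297] 117.4 [0.0161 0.0599]
```

```bash
python3 -m jog '[{"rot":[0.08,0.04,0],"delta_pos":[0,0,0.6],"grip":50},{"rot":[0,0,0],"delta_pos":[0,0,0.8],"grip":50},{"rot":[0,0,0],"delta_pos":[0,0,0.8],"grip":50},{"rot":[0,0,0],"delta_pos":[0,0,0.8],"grip":50},{"rot":[0,0,0],"delta_pos":[0,0,0.6],"grip":50},{"rot":[0,0,0],"delta_pos":[0,0,0.5],"grip":50},{"rot":[0,0,0],"delta_pos":[0,0,0.3],"grip":50},{"rot":[0,0,0],"delta_pos":[0,0,0],"grip":50}]' 20
python3 -m jog '[{"rot":[0,0,0],"delta_pos":[0,0,0],"grip":12},{"rot":[0,0,0],"delta_pos":[0,0,0],"grip":12},{"rot":[0,0,0],"delta_pos":[0,0,0],"grip":12},{"rot":[0,0,0],"delta_pos":[0,0,0],"grip":12},{"rot":[0,0,0],"delta_pos":[0,0,0],"grip":12},{"rot":[0,0,0],"delta_pos":[0,0,0],"grip":12},{"rot":[0,0,0],"delta_pos":[0,0,0],"grip":12},{"rot":[0,0,0],"delta_pos":[0,0,0],"grip":12}]' 20
```

```text
t: 11.45
ee_pos: [0.4167, -0.1294, 0.0182]
eef_rot: [3.14, 0.003, -1.087]
force: [0.1, 0.3, -0.5]
opening: 0.0504
finger_force: 0.0
t: 12.12
ee_pos: [0.4164, -0.1289, 0.0188]
eef_rot: [3.141, 0.001, -1.086]
force: [-0.6, -1.0, 0.2]
opening: 0.0173
finger_force: 20.0
```

```bash
python3 -m jog '[{"rot":[0,0,0],"delta_pos":[0,0,-0.3],"grip":12},{"rot":[0,0,0],"delta_pos":[0,0,-0.7],"grip":12},{"rot":[0,0,0],"delta_pos":[0,0,-0.8],"grip":12},{"rot":[0,0,0],"delta_pos":[0,0,-0.8],"grip":12},{"rot":[0,0,0],"delta_pos":[0,0,-0.8],"grip":12},{"rot":[0,0,0],"delta_pos":[0,0,-0.6],"grip":12},{"rot":[0,0,0],"delta_pos":[0,0,-0.3],"grip":12},{"rot":[0,0,0],"delta_pos":[0,0,0],"grip":12},{"rot":[0,0,-0.9],"delta_pos":[0,0,0],"grip":12},{"rot":[0,0,-0.9],"delta_pos":[0,0,0],"grip":12}]' 20
python3 -m jog '[{"rot":[0,0,-1],"delta_pos":[0,0,0],"grip":12},{"rot":[0,0,-1],"delta_pos":[0,0,0],"grip":12},{"rot":[0,0,-1],"delta_pos":[0,0,0],"grip":12},{"rot":[0,0,-1],"delta_pos":[0,0,0],"grip":12},{"rot":[0,0,-1],"delta_pos":[0,0,0],"grip":12},{"rot":[0,0,-1],"delta_pos":[0,0,0],"grip":12},{"rot":[0,0,-1],"delta_pos":[0,0,0],"grip":12},{"rot":[0,0,-1],"delta_pos":[0,0,0],"grip":12},{"rot":[0,0,-1],"delta_pos":[0,0,0],"grip":12},{"rot":[0,0,-0.9],"delta_pos":[0,0,0],"grip":12}]' 20
python3 -c "
from h import *
plan(.597,.2245,.14,5)"
```

```text
t: 12.95
ee_pos: [0.4158, -0.1286, 0.1466]
eef_rot: [3.141, 0.003, -0.902]
force: [0.1, -0.1, -0.4]
opening: 0.0175
finger_force: 20.0
t: 13.78
ee_pos: [0.4155, -0.1284, 0.146]
eef_rot: [-3.139, 0.003, 0.089]
force: [1.2, -0.3, -0.4]
opening: 0.0173
finger_force: 20.0
t 13.78 pos [ 0.4155 -0.1284  0.146 ] rot [-0.03  0.03  0.01] shift [  7.05 -11.19   0.2 ]
```

```bash
python3 -m jog '[{"rot":[0,0,0],"delta_pos":[0.4,-0.6,0],"grip":12},{"rot":[0,0,0],"delta_pos":[0.5,-0.8,0],"grip":12},{"rot":[0,0,0],"delta_pos":[0.5,-0.8,0],"grip":12},{"rot":[0,0,0],"delta_pos":[0.5,-0.8,0],"grip":12},{"rot":[0,0,0],"delta_pos":[0.5,-0.8,0],"grip":12},{"rot":[0,0,0],"delta_pos":[0.5,-0.8,0],"grip":12},{"rot":[0,0,0],"delta_pos":[0.5,-0.8,0],"grip":12},{"rot":[0,0,0],"delta_pos":[0.5,-0.8,0],"grip":12},{"rot":[0,0,0],"delta_pos":[0.5,-0.8,0],"grip":12},{"rot":[0,0,0],"delta_pos":[0.5,-0.8,0],"grip":12}]'
python3 -m jog '[{"rot":[0,0,0],"delta_pos":[0.5,-0.8,0],"grip":12},{"rot":[0,0,0],"delta_pos":[0.5,-0.8,0],"grip":12},{"rot":[0,0,0],"delta_pos":[0.5,-0.8,0],"grip":12},{"rot":[0,0,0],"delta_pos":[0.5,-0.7,0],"grip":12},{"rot":[0,0,0],"delta_pos":[0.15,-0.3,0],"grip":12},{"rot":[0,0,0],"delta_pos":[0,0,0],"grip":12},{"rot":[0,0,0],"delta_pos":[0,0,0],"grip":12}]'
python3 -c "
from h import *
c=wrist('pics/w3.png')
plan(.604,.2245,.0235,5)
for a,r,k in blobs(c['color'],'green',100): print(np.round(r[0]),a,*wdesc(c,k,.012),*wdesc(c,k,.004))"
```

```text
t: 14.62
ee_pos: [0.5427, 0.1179, 0.1457]
eef_rot: [-3.141, 0.004, 0.084]
force: [-0.3, -1.3, -0.8]
opening: 0.0177
finger_force: 20.0
t: 15.2
ee_pos: [0.598, 0.2232, 0.1461]
eef_rot: [-3.141, 0.004, 0.085]
force: [0.5, -0.1, -1.1]
opening: 0.0175
finger_force: 20.0
t 15.25 pos [0.598  0.2226 0.1465] rot [-0.    0.04 -0.03] shift [ 0.2  -0.05  4.1 ]
[333. 225.] 297.0 [0.5682 0.2082] 4.7 [0.0082 0.0616] [0.5653 0.2076] 4.7 [0.0085 0.0634]
[306. 225.] 227.0 [0.566 0.234] 4.2 [0.0068 0.0616] [0.563  0.2341] 4.2 [0.007  0.0633]
[395. 187.] 617.0 [0.6115 0.1534] 5.1 [0.0172 0.037 ] [0.6098 0.1512] 5.1 [0.0177 0.038 ]
[243. 187.] 618.0 [0.5992 0.2966] 5.1 [0.0174 0.0369] [0.5972 0.2986] 5.1 [0.0179 0.0379]
[366. 187.] 194.0 [0.6084 0.1815] 7.0 [0.0058 0.0615] [0.6066 0.1801] 7.0 [0.0059 0.0633]
[319. 142.] 482.0 [0.647  0.2288] 95.0 [0.0039 0.1509] [0.6464 0.2288] 95.0 [0.004  0.1552]
```

View pics/w3.png

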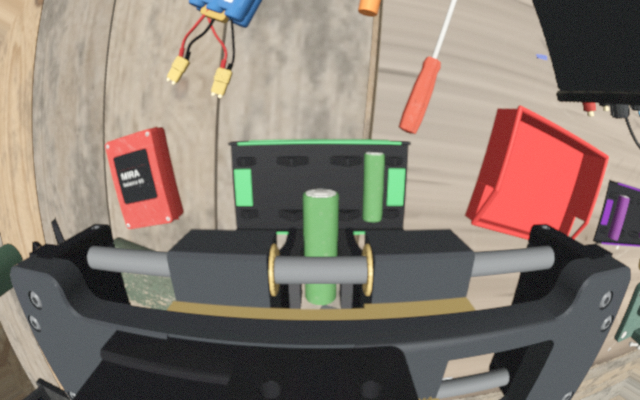

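Wrist view: held green cell (320,245) lines up with the middle notch, green tray cell at (374,187). Lowering.

```bash
python3 -m jog '[{"rot":[0,0,0],"delta_pos":[0.1,-0.03,0],"grip":12},{"rot":[0,0,0],"delta_pos":[0.08,-0.03,0],"grip":12},{"rot":[0,0,0],"delta_pos":[0,0,0.6],"grip":12},{"rot":[0,0,0],"delta_pos":[0,0,0.7],"grip":12},{"rot":[0,0,0],"delta_pos":[0,0,0.7],"grip":12},{"rot":[0,0,0],"delta_pos":[0,0,0.6],"grip":12},{"rot":[0,0,0],"delta_pos":[0,0,0.5],"grip":12},{"rot":[0,0,0],"delta_pos":[0,0,0.4],"grip":12},{"rot":[0,0,0],"delta_pos":[0,0,0.3],"grip":12},{"rot":[0,0,0],"delta_pos":[0,0,0],"grip":12}]'
python3 -m jog '[{"rot":[0,0,0],"delta_pos":[0,0,0.1],"grip":12},{"rot":[0,0,0],"delta_pos":[0,0,0.05],"grip":12},{"rot":[0,0,0],"delta_pos":[0,0,0.05],"grip":12},{"rot":[0,0,0],"delta_pos":[0,0,0],"grip":12}]'
python3 -m jog '[{"rot":[0,0,0],"delta_pos":[0,0,0.05],"grip":12},{"rot":[0,0,0],"delta_pos":[0,0,0],"grip":12}]'
```

```text
t: 16.08
ee_pos: [0.603, 0.2254, 0.0317]
eef_rot: [-3.141, 0.004, 0.083]
force: [0.0, 0.2, -0.9]
opening: 0.0174
finger_force: 20.0
t: 16.42
ee_pos: [0.6047, 0.2261, 0.0284]
eef_rot: [-3.14, -0.0, 0.084]
force: [-0.2, 0.3, 0.7]
opening: 0.0175
finger_force: 20.0
t: 16.58
ee_pos: [0.6044, 0.226, 0.0266]
eef_rot: [-3.14, 0.0, 0.084]
force: [1.1, -0.1, -1.5]
opening: 0.0176
finger_force: 20.0
```

```bash
python3 -m jog '[{"rot":[0,0,0],"delta_pos":[0,0,0.05],"grip":12},{"rot":[0,0,0],"delta_pos":[0,0,0],"grip":12}]'
python3 -m jog '[{"rot":[0,0,0],"delta_pos":[0,0,0.05],"grip":12},{"rot":[0,0,0],"delta_pos":[0,0,0],"grip":12}]'
```

```text
t: 16.75
ee_pos: [0.6042, 0.2259, 0.0247]
eef_rot: [-3.141, 0.001, 0.084]
force: [0.3, -0.8, -0.4]
opening: 0.0172
finger_force: 20.0
t: 16.92
ee_pos: [0.604, 0.2259, 0.023]
eef_rot: [-3.141, 0.001, 0.084]
force: [-0.4, -0.1, -0.4]
opening: 0.0175
finger_force: 20.0
```

```bash
python3 -m jog '[{"rot":[0,0,0],"delta_pos":[0,0,0],"grip":30},{"rot":[0,0,0],"delta_pos":[0,0,0],"grip":30},{"rot":[0,0,0],"delta_pos":[0,0,0],"grip":30},{"rot":[0,0,0],"delta_pos":[0,0,-0.2],"grip":30},{"rot":[0,0,0],"delta_pos":[0,0,-0.5],"grip":30},{"rot":[0,0,0],"delta_pos":[0,0,-0.8],"grip":30},{"rot":[0,0,0],"delta_pos":[0,0,-0.9],"grip":30},{"rot":[0,0,0],"delta_pos":[0,0,-0.9],"grip":60},{"rot":[0,0,0],"delta_pos":[0,0,-0.9],"grip":60},{"rot":[0,0,0],"delta_pos":[0,0,0],"grip":60}]'
python3 -c "
from h import *
c=wrist()
plan(.4328,.0203,.16,10.96)
for a,r,k in blobs(c['color'],'green',150): print(np.round(r[0]),a,*wdesc(c,k,.013))"
```

```text
t: 17.75
ee_pos: [0.6086, 0.227, 0.1586]
eef_rot: [-3.139, -0.012, 0.084]
force: [1.7, 1.4, 1.3]
opening: 0.0427
finger_force: 0.0
t 17.8 pos [0.6075 0.2266 0.1557] rot [-0.02 -0.09 -1.07] shift [-7.03  5.64 -0.14]
[320. 240.] 153.5 [0.5615 0.2234] 94.9 [0.0035 0.0783]
[395. 196.] 554.0 [0.6124 0.154 ] 4.6 [0.0173 0.0358]
[250. 197.] 570.0 [0.5997 0.2967] 5.4 [0.0175 0.0368]
[367. 198.] 183.0 [0.6073 0.1818] 12.7 [0.0108 0.0638]
[322. 154.] 482.5 [0.6474 0.2292] 95.0 [0.0046 0.1504]
```

```bash
python3 -m jog '[{"rot":[0,-0.09,-1],"delta_pos":[0,0,0],"grip":60},{"rot":[0,0,0],"delta_pos":[-0.6,0.5,0],"grip":60},{"rot":[0,0,0],"delta_pos":[-0.9,0.7,0],"grip":60},{"rot":[0,0,0],"delta_pos":[-0.9,0.7,0],"grip":60},{"rot":[0,0,0],"delta_pos":[-0.9,0.7,0],"grip":60},{"rot":[0,0,0],"delta_pos":[-0.9,0.7,0],"grip":60},{"rot":[0,0,0],"delta_pos":[-0.9,0.7,0],"grip":60},{"rot":[0,0,0],"delta_pos":[-0.9,0.8,0],"grip":60},{"rot":[0,0,0],"delta_pos":[-0.9,0.8,0],"grip":60},{"rot":[0,0,0],"delta_pos":[-0.1,0.04,0],"grip":60}]'
python3 -m jog '[{"rot":[0,0,0],"delta_pos":[0,0,0],"grip":60},{"rot":[0,0,0],"delta_pos":[0,0,0],"grip":60}]'
python3 -c "
from h import *
c=wrist('pics/w4.png');im=c['color']
plan(.4328,.0203,.019,10.96)
h=cv2.cvtColor(im,cv2.COLOR_BGR2HSV);g=cv2.inRange(h,np.array((0,0,150)),np.array((179,45,255)));g[230:]=0
for a,r,k in blobs(im,g,200): print(np.round(r[0]),a,*wdesc(c,k,.009))"
```

```text
t: 18.63
ee_pos: [0.4252, 0.0182, 0.1502]
eef_rot: [-3.141, 0.013, 0.182]
force: [-0.7, -0.3, 0.1]
opening: 0.0599
finger_force: 0.0
t: 18.8
ee_pos: [0.4291, 0.0211, 0.1515]
eef_rot: [-3.14, 0.009, 0.183]
force: [1.1, 0.6, 0.6]
opening: 0.0601
finger_force: 0.0
t 18.85 pos [0.4295 0.0215 0.1514] rot [-0.02  0.09 -0.08] shift [0.1  0.06 4.41]
[ 50. 194.] 813.5 [0.3613 0.366 ] 83.6 [0.0488 0.0877]
[630. 193.] 317.5 [ 0.5073 -0.4384] 33.5 [0.0537 0.1056]
[  4. 166.] 245.0 [0.3838 0.4921] 173.2 [0.0271 0.0735]
[324. 178.] 1773.5 [0.442  0.0209] 0.5 [0.0499 0.0897]
[ 6. 35.] 232.5 [0.5917 0.5156] 22.3 [0.0397 0.0646]
[601.  19.] 1208.0 [ 0.7308 -0.3116] 103.7 [0.0549 0.1823]
[410. 114.] 46638.0 [ 0.5569 -0.117 ] 98.0 [0.2803 0.5905]
[146. 114.] 17121.5 [0.4741 0.221 ] 179.9 [0.1926 0.2662]
[49. 87.] 4188.5 [0.4994 0.3877] 0.1 [0.1333 0.2229]
```

View pics/w4.png

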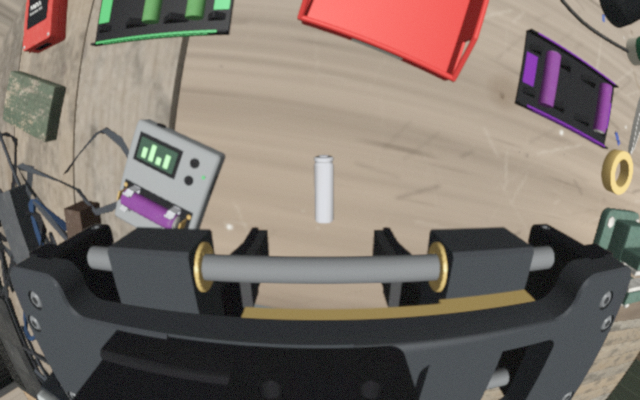

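Wrist view: bare cell (323,188) between the fingers; the placed green cell (152,8) and purple cell (603,105) lie in their notches. Grasping.

```bash
python3 -m jog '[{"rot":[0,0.07,-0.08],"delta_pos":[0.1,0.06,0.6],"grip":50},{"rot":[0,0,0],"delta_pos":[0,0,0.8],"grip":50},{"rot":[0,0,0],"delta_pos":[0,0,0.8],"grip":50},{"rot":[0,0,0],"delta_pos":[0,0,0.8],"grip":50},{"rot":[0,0,0],"delta_pos":[0,0,0.6],"grip":50},{"rot":[0,0,0],"delta_pos":[0,0,0.5],"grip":50},{"rot":[0,0,0],"delta_pos":[0,0,0.3],"grip":50},{"rot":[0,0,0],"delta_pos":[0,0,0],"grip":50}]' 20
python3 -m jog '[{"rot":[0,0,0],"delta_pos":[0,0,0],"grip":12},{"rot":[0,0,0],"delta_pos":[0,0,0],"grip":12},{"rot":[0,0,0],"delta_pos":[0,0,0],"grip":12},{"rot":[0,0,0],"delta_pos":[0,0,0],"grip":12},{"rot":[0,0,0],"delta_pos":[0,0,0],"grip":12},{"rot":[0,0,0],"delta_pos":[0,0,0],"grip":12},{"rot":[0,0,0],"delta_pos":[0,0,0],"grip":12},{"rot":[0,0,0],"delta_pos":[0,0,0],"grip":12}]' 20
```

```text
t: 19.52
ee_pos: [0.4315, 0.021, 0.0182]
eef_rot: [-3.139, 0.005, 0.193]
force: [0.1, -0.2, 0.8]
opening: 0.0496
finger_force: 0.0
t: 20.18
ee_pos: [0.4317, 0.02, 0.0192]
eef_rot: [-3.14, 0.002, 0.192]
force: [0.0, 0.7, 0.3]
opening: 0.0175
finger_force: 20.0
```

```bash
python3 -m jog '[{"rot":[0,0,0],"delta_pos":[0,0,-0.3],"grip":12},{"rot":[0,0,0],"delta_pos":[0,0,-0.7],"grip":12},{"rot":[0,0,0],"delta_pos":[0,0,-0.8],"grip":12},{"rot":[0,0,0],"delta_pos":[0,0,-0.8],"grip":12},{"rot":[0,0,0],"delta_pos":[0,0,-0.8],"grip":12},{"rot":[0,0,0.9],"delta_pos":[0,0,-0.4],"grip":12},{"rot":[0,0,0.9],"delta_pos":[0,0,0],"grip":12},{"rot":[0,0,0.9],"delta_pos":[0,0,0],"grip":12},{"rot":[0,0,0.9],"delta_pos":[0,0,0],"grip":12},{"rot":[0,0,0],"delta_pos":[0,0,0],"grip":12}]' 20
python3 -c "
from h import *
plan(.634,-.0136,.13,-9.8)"
```

```text
t: 21.02
ee_pos: [0.4319, 0.0198, 0.1338]
eef_rot: [-3.141, 0.003, -0.171]
force: [-0.8, -0.2, -0.4]
opening: 0.0171
finger_force: 20.0
t 21.02 pos [0.4319 0.0198 0.1338] rot [-0.01  0.03 -0.  ] shift [ 6.83 -0.05  0.13]
```

```bash
python3 -m jog '[{"rot":[0,0,0],"delta_pos":[0.6,0,0],"grip":12},{"rot":[0,0,0],"delta_pos":[0.8,0,0],"grip":12},{"rot":[0,0,0],"delta_pos":[0.8,0,0],"grip":12},{"rot":[0,0,0],"delta_pos":[0.8,0,0],"grip":12},{"rot":[0,0,0],"delta_pos":[0.8,0,0],"grip":12},{"rot":[0,0,0],"delta_pos":[0.8,0,0],"grip":12},{"rot":[0,0,0],"delta_pos":[0.8,0,0],"grip":12},{"rot":[0,0,0],"delta_pos":[0.8,0,0],"grip":12},{"rot":[0,0,0],"delta_pos":[0.6,-0.05,0],"grip":12},{"rot":[0,0,0],"delta_pos":[0,0,0],"grip":12}]'
python3 -m jog '[{"rot":[0,0,0],"delta_pos":[0,0,0],"grip":12},{"rot":[0,0,0],"delta_pos":[0,0,0],"grip":12}]'
python3 -c "
from h import *
c=wrist('pics/w5.png')
plan(.634,-.0136,.022,-9.8)"
```

```text
t: 21.85
ee_pos: [0.636, -0.0135, 0.1327]
eef_rot: [-3.141, 0.001, -0.166]
force: [-0.3, 0.5, -0.2]
opening: 0.0174
finger_force: 20.0
t: 22.02
ee_pos: [0.6323, -0.0126, 0.132]
eef_rot: [-3.141, 0.005, -0.167]
force: [-0.2, -0.4, -0.1]
opening: 0.017
finger_force: 20.0
t 22.07 pos [ 0.6321 -0.0126  0.1321] rot [-0.    0.05  0.04] shift [0.07 0.02 3.67]
```

View pics/w5.png

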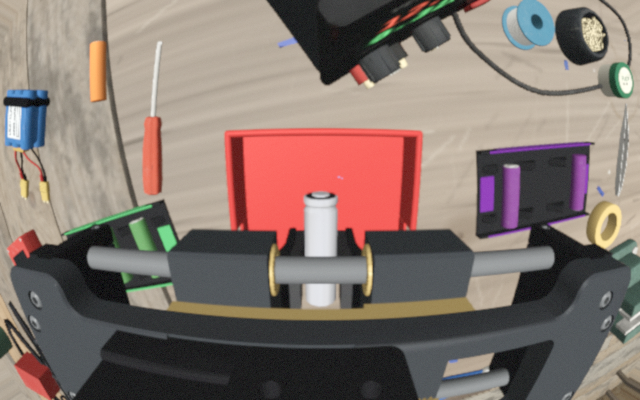

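Wrist view: bare cell (320,245) is centred over the bin (rims at columns 228 and 420). Lowering to the floor.

```bash
python3 -c "
from h import *
c=wrist();print(wplane(c,[[322,132],[228,135],[420,133]],.042))"
python3 -m jog '[{"rot":[0,0,0],"delta_pos":[0,0,0.5],"grip":12},{"rot":[0,0,0],"delta_pos":[0,0,0.6],"grip":12},{"rot":[0,0,0],"delta_pos":[0,0,0.6],"grip":12},{"rot":[0,0,0],"delta_pos":[0,0,0.6],"grip":12},{"rot":[0,0,0],"delta_pos":[0,0,0.5],"grip":12},{"rot":[0,0,0],"delta_pos":[0,0,0.4],"grip":12},{"rot":[0,0,0],"delta_pos":[0,0,0.2],"grip":12},{"rot":[0,0,0],"delta_pos":[0,0,0],"grip":12}]'
python3 -m jog '[{"rot":[0,0,0],"delta_pos":[0,0,0.1],"grip":12},{"rot":[0,0,0],"delta_pos":[0,0,0.05],"grip":12},{"rot":[0,0,0],"delta_pos":[0,0,0],"grip":12},{"rot":[0,0,0],"delta_pos":[0,0,0],"grip":12}]'
python3 -m jog '[{"rot":[0,0,0],"delta_pos":[0,0,0.05],"grip":12},{"rot":[0,0,0],"delta_pos":[0,0,0],"grip":12}]'
```

```text
[[ 0.69140419 -0.02349426  0.042     ]
 [ 0.70270971  0.0485855   0.042     ]
 [ 0.67975482 -0.09903922  0.042     ]]
t: 22.78
ee_pos: [0.6315, -0.0124, 0.0289]
eef_rot: [-3.141, 0.006, -0.168]
force: [-0.3, -0.5, -0.3]
opening: 0.0176
finger_force: 20.0
t: 23.12
ee_pos: [0.6335, -0.0128, 0.0267]
eef_rot: [-3.141, 0.002, -0.168]
force: [0.2, -0.6, 0.6]
opening: 0.0172
finger_force: 20.0
t: 23.28
ee_pos: [0.6331, -0.0127, 0.0246]
eef_rot: [-3.141, 0.003, -0.168]
force: [-0.4, -0.0, -0.8]
opening: 0.017
finger_force: 20.0
```

```bash
python3 -m jog '[{"rot":[0,0,0],"delta_pos":[0,0,0.05],"grip":12},{"rot":[0,0,0],"delta_pos":[0,0,0],"grip":12}]'
python3 -m jog '[{"rot":[0,0,0],"delta_pos":[0,0,0.03],"grip":12},{"rot":[0,0,0],"delta_pos":[0,0,0],"grip":12}]'
python3 -m jog '[{"rot":[0,0,0],"delta_pos":[0,0,0],"grip":30},{"rot":[0,0,0],"delta_pos":[0,0,0],"grip":30},{"rot":[0,0,0],"delta_pos":[0,0,0],"grip":30},{"rot":[0,0,0],"delta_pos":[0,0,-0.2],"grip":30},{"rot":[0,0,0],"delta_pos":[0,0,-0.5],"grip":30},{"rot":[0,0,0],"delta_pos":[0,0,-0.8],"grip":30},{"rot":[0,0,0],"delta_pos":[0,0,-0.9],"grip":30},{"rot":[0,0,0],"delta_pos":[0,0,-0.9],"grip":60},{"rot":[0,0,0],"delta_pos":[0,0,-0.9],"grip":60},{"rot":[0,0,0],"delta_pos":[0,0,0],"grip":60}]'
python3 -c "
from h import *
plan(.3898,.1875,.16,75.3)"
```

```text
t: 23.45
ee_pos: [0.6328, -0.0126, 0.0227]
eef_rot: [-3.141, 0.003, -0.168]
force: [-0.2, -0.3, -0.8]
opening: 0.0176
finger_force: 20.0
t: 23.62
ee_pos: [0.633, -0.0127, 0.0222]
eef_rot: [-3.141, 0.003, -0.168]
force: [-1.5, 1.3, 1.9]
opening: 0.0173
finger_force: 20.0
t: 24.45
ee_pos: [0.6377, -0.0134, 0.157]
eef_rot: [-3.141, -0.009, -0.168]
force: [0.9, -0.5, 0.6]
opening: 0.0427
finger_force: 0.0
t 24.45 pos [ 0.6377 -0.0134  0.157 ] rot [  0.06  -0.08 -14.82] shift [ 4.38 -9.69 -0.1 ]
```

```bash
python3 -m jog '[{"rot":[0,-0.06,0],"delta_pos":[-0.6,0,0],"grip":60},{"rot":[0,0,0],"delta_pos":[-0.9,0,0],"grip":60},{"rot":[0,0,0],"delta_pos":[-0.9,0,0],"grip":60},{"rot":[0,0,0],"delta_pos":[-0.9,0,0],"grip":60},{"rot":[0,0,0],"delta_pos":[-0.9,0,0],"grip":60},{"rot":[0,0,-0.9],"delta_pos":[0,0,0],"grip":60},{"rot":[0,0,-1],"delta_pos":[0,0,0],"grip":60},{"rot":[0,0,-1],"delta_pos":[0,0,0],"grip":60},{"rot":[0,0,-1],"delta_pos":[0,0,0],"grip":60},{"rot":[0,0,-1],"delta_pos":[0,0,0],"grip":60}]'
python3 -m jog '[{"rot":[0,0,-1],"delta_pos":[0,0,0],"grip":60},{"rot":[0,0,-1],"delta_pos":[0,0,0],"grip":60},{"rot":[0,0,-1],"delta_pos":[0,0,0],"grip":60},{"rot":[0,0,-1],"delta_pos":[0,0,0],"grip":60},{"rot":[0,0,-1],"delta_pos":[0,0,0],"grip":60},{"rot":[0,0,-1],"delta_pos":[0,0,0],"grip":60},{"rot":[0,0,-1],"delta_pos":[0,0,0],"grip":60},{"rot":[0,0,-1],"delta_pos":[0,0,0],"grip":60},{"rot":[0,0,-1],"delta_pos":[0,0,0],"grip":60},{"rot":[0,0,-0.9],"delta_pos":[0,0,0],"grip":60}]'
python3 -c "
from h import *
plan(.3898,.1875,.16,75.3)"
```

```text
t: 25.28
ee_pos: [0.5094, 0.0083, 0.1503]
eef_rot: [-3.137, 0.006, 0.327]
force: [0.5, -0.4, 0.2]
opening: 0.0599
finger_force: 0.0
t: 26.12
ee_pos: [0.5094, 0.0083, 0.1502]
eef_rot: [-3.134, 0.0, 1.317]
force: [-1.1, -0.7, -0.5]
opening: 0.0602
finger_force: 0.0
t 26.12 pos [0.5094 0.0083 0.1502] rot [-0.08  0.    0.03] shift [ 4.77 -5.37 -0.33]
```

```bash
python3 -m jog '[{"rot":[-0.08,0,0],"delta_pos":[0.4,-0.5,-0.1],"grip":60},{"rot":[0,0,0],"delta_pos":[0.7,-0.8,-0.1],"grip":60},{"rot":[0,0,0],"delta_pos":[0.7,-0.8,-0.1],"grip":60},{"rot":[0,0,0],"delta_pos":[0.7,-0.8,-0.1],"grip":60},{"rot":[0,0,0],"delta_pos":[0.7,-0.8,0],"grip":60},{"rot":[0,0,0],"delta_pos":[0.7,-0.8,0],"grip":60},{"rot":[0,0,0],"delta_pos":[0.7,-0.7,0],"grip":60},{"rot":[0,0,0],"delta_pos":[0.15,-0.15,0],"grip":60},{"rot":[0,0,0],"delta_pos":[0,0,0],"grip":60},{"rot":[0,0,0],"delta_pos":[0,0,0],"grip":60}]'
python3 -c "
from h import *
c=wrist('pics/w6.png')
plan(.3898,.1875,.045,75.3)
for a,r,k in blobs(c['color'],'purple',300): print(np.round(r[0]),a,*wdesc(c,k,.037))"
```

```text
t: 26.95
ee_pos: [0.391, 0.1871, 0.1621]
eef_rot: [3.141, -0.0, 1.313]
force: [0.6, -0.5, -0.3]
opening: 0.0599
finger_force: 0.0
t 27.0 pos [0.3912 0.1867 0.1619] rot [ 0.    0.   -0.02] shift [ 0.01 -0.05  3.9 ]
[319. 200.] 1070.5 [0.3894 0.1838] 74.7 [0.018  0.0651]
```

View pics/w6.png

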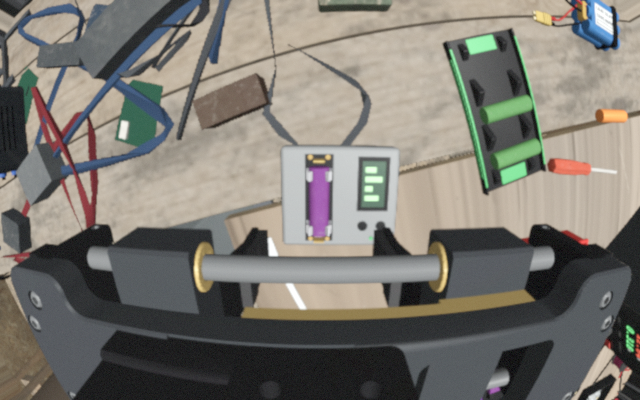

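Wrist view: tester at (340,195), clipped cell centred at (319,200) with its clips at (319,160) and (319,238). Both green cells lie in the tray (510,108) and (517,153). Descending with a narrow opening.

```bash
python3 -m jog '[{"rot":[0,0,0],"delta_pos":[-0.06,-0.04,0.4],"grip":38},{"rot":[0,0,0],"delta_pos":[0,0,0.7],"grip":38},{"rot":[0,0,0],"delta_pos":[0,0,0.7],"grip":38},{"rot":[0,0,0],"delta_pos":[0,0,0.6],"grip":38},{"rot":[0,0,0],"delta_pos":[0,0,0.5],"grip":38},{"rot":[0,0,0],"delta_pos":[0,0,0.4],"grip":38},{"rot":[0,0,0],"delta_pos":[0,0,0.3],"grip":38},{"rot":[0,0,0],"delta_pos":[0,0,0.1],"grip":38},{"rot":[0,0,0],"delta_pos":[0,0,0],"grip":38},{"rot":[0,0,0],"delta_pos":[0,0,0],"grip":38}]' 45
python3 -m jog '[{"rot":[0,0,0],"delta_pos":[0,0,0.06],"grip":38},{"rot":[0,0,0],"delta_pos":[0,0,0],"grip":38}]'
```

```text
t: 27.83
ee_pos: [0.3894, 0.1854, 0.0508]
eef_rot: [-3.141, 0.0, 1.311]
force: [-0.4, 0.1, 0.0]
opening: 0.0381
finger_force: 0.0
t: 28.0
ee_pos: [0.3894, 0.1858, 0.0491]
eef_rot: [3.142, -0.0, 1.312]
force: [-0.5, -0.8, 0.3]
opening: 0.0378
finger_force: 0.0
```

```bash
python3 -m jog '[{"rot":[0,0,0],"delta_pos":[0,0,0.05],"grip":38},{"rot":[0,0,0],"delta_pos":[0,0,0.05],"grip":38},{"rot":[0,0,0],"delta_pos":[0,0,0],"grip":38}]'
python3 -m jog '[{"rot":[0,0,0],"delta_pos":[0,0,0],"grip":12},{"rot":[0,0,0],"delta_pos":[0,0,0],"grip":12},{"rot":[0,0,0],"delta_pos":[0,0,0],"grip":12},{"rot":[0,0,0],"delta_pos":[0,0,0],"grip":12},{"rot":[0,0,0],"delta_pos":[0,0,0],"grip":12},{"rot":[0,0,0],"delta_pos":[0,0,0],"grip":12},{"rot":[0,0,0],"delta_pos":[0,0,0],"grip":12}]' 40
```

```text
t: 28.25
ee_pos: [0.3886, 0.1857, 0.0454]
eef_rot: [-3.14, 0.0, 1.312]
force: [-0.8, -0.5, 0.6]
opening: 0.0381
finger_force: 0.0
t: 28.83
ee_pos: [0.3888, 0.1857, 0.0456]
eef_rot: [-3.14, 0.0, 1.312]
force: [-0.2, 0.7, 1.2]
opening: 0.0173
finger_force: 40.0
```

Firm grip; pull straight up, gently.

```bash
python3 -m jog '[{"rot":[0,0,0],"delta_pos":[0,0,-0.1],"grip":12},{"rot":[0,0,0],"delta_pos":[0,0,-0.1],"grip":12},{"rot":[0,0,0],"delta_pos":[0,0,-0.15],"grip":12},{"rot":[0,0,0],"delta_pos":[0,0,-0.15],"grip":12},{"rot":[0,0,0],"delta_pos":[0,0,-0.2],"grip":12},{"rot":[0,0,0],"delta_pos":[0,0,-0.2],"grip":12},{"rot":[0,0,0],"delta_pos":[0,0,-0.3],"grip":12},{"rot":[0,0,0],"delta_pos":[0,0,-0.3],"grip":12},{"rot":[0,0,0],"delta_pos":[0,0,-0.5],"grip":12},{"rot":[0,0,0],"delta_pos":[0,0,-0.5],"grip":12}]'
python3 -m jog '[{"rot":[0,0,0],"delta_pos":[0,0,-0.7],"grip":12},{"rot":[0,0,0],"delta_pos":[0,0,-0.5],"grip":12},{"rot":[0,0,0],"delta_pos":[0,0,-0.2],"grip":12},{"rot":[0,0,0],"delta_pos":[0,0,0],"grip":12}]'
python3 -c "
from h import *
c=wrist('pics/w7.png')
plan(.604,-.2505,.15,-1.6)"
```

```text
t: 29.67
ee_pos: [0.3887, 0.1857, 0.1217]
eef_rot: [-3.14, 0.0, 1.312]
force: [0.3, 0.2, -0.6]
opening: 0.0174
finger_force: 40.0
t: 30.0
ee_pos: [0.3903, 0.1861, 0.1649]
eef_rot: [3.139, -0.002, 1.312]
force: [-0.7, -0.2, -0.4]
opening: 0.0169
finger_force: 40.0
t 30.05 pos [0.3895 0.1859 0.1634] rot [-0.00e+00 -1.00e-02  1.34e+01] shift [ 7.55 14.34  0.45]
```

View pics/w7.png

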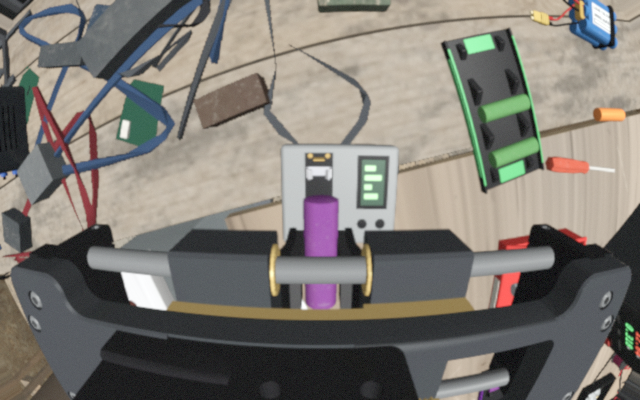

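Cell came free of the clips and is held at (320,250); tester dock empty. Over to the purple tray's middle notch.

```bash
python3 -m jog '[{"rot":[0,0,0.9],"delta_pos":[0,0,0],"grip":12},{"rot":[0,0,1],"delta_pos":[0,0,0],"grip":12},{"rot":[0,0,1],"delta_pos":[0,0,0],"grip":12},{"rot":[0,0,1],"delta_pos":[0,0,0],"grip":12},{"rot":[0,0,1],"delta_pos":[0,0,0],"grip":12},{"rot":[0,0,1],"delta_pos":[0,0,0],"grip":12},{"rot":[0,0,1],"delta_pos":[0,0,0],"grip":12},{"rot":[0,0,1],"delta_pos":[0,0,0],"grip":12},{"rot":[0,0,1],"delta_pos":[0,0,0],"grip":12},{"rot":[0,0,1],"delta_pos":[0,0,0],"grip":12}]'
python3 -m jog '[{"rot":[0,0,1],"delta_pos":[0,0,0],"grip":12},{"rot":[0,0,1],"delta_pos":[0,0,0],"grip":12},{"rot":[0,0,1],"delta_pos":[0,0,0],"grip":12},{"rot":[0,0,0.5],"delta_pos":[0,0,0],"grip":12},{"rot":[0,0,0],"delta_pos":[0.3,0.57,0],"grip":12},{"rot":[0,0,0],"delta_pos":[0.45,0.85,0],"grip":12},{"rot":[0,0,0],"delta_pos":[0.45,0.85,0],"grip":12},{"rot":[0,0,0],"delta_pos":[0.45,0.85,0],"grip":12},{"rot":[0,0,0],"delta_pos":[0.45,0.85,0],"grip":12},{"rot":[0,0,0],"delta_pos":[0.45,0.85,0],"grip":12}]'
python3 -m jog '[{"rot":[0,0,0],"delta_pos":[0.45,0.85,0],"grip":12},{"rot":[0,0,0],"delta_pos":[0.45,0.85,0],"grip":12},{"rot":[0,0,0],"delta_pos":[0.45,0.85,0],"grip":12},{"rot":[0,0,0],"delta_pos":[0.45,0.85,0],"grip":12},{"rot":[0,0,0],"delta_pos":[0.45,0.85,0],"grip":12},{"rot":[0,0,0],"delta_pos":[0.45,0.85,0],"grip":12},{"rot":[0,0,0],"delta_pos":[0.45,0.85,0],"grip":12},{"rot":[0,0,0],"delta_pos":[0.45,0.85,0],"grip":12},{"rot":[0,0,0],"delta_pos":[0.45,0.85,0],"grip":12},{"rot":[0,0,0],"delta_pos":[0.45,0.85,0],"grip":12}]'
python3 -m jog '[{"rot":[0,0,0],"delta_pos":[0.45,0.85,0.3],"grip":12},{"rot":[0,0,0],"delta_pos":[0,0.15,0.2],"grip":12},{"rot":[0,0,0],"delta_pos":[0,0,0],"grip":12},{"rot":[0,0,0],"delta_pos":[0,0,0],"grip":12}]'
python3 -c "
from h import *
c=wrist('pics/w8.png')
plan(.604,-.2505,.032,-1.6)
print('tip',wplane(c,[[320,199]],T()[0][2,3]+.0).round(4))
for a,r,k in blobs(c['color'],'purple',100): print(np.round(r[0]),a,*wdesc(c,k,.012))"
```

```text
t: 30.88
ee_pos: [0.3879, 0.1854, 0.161]
eef_rot: [-3.141, 0.004, 0.317]
force: [0.1, 0.1, -0.5]
opening: 0.017
finger_force: 40.0
t: 31.72
ee_pos: [0.4607, 0.0378, 0.1609]
eef_rot: [-3.141, 0.004, -0.028]
force: [0.3, 1.0, -0.1]
opening: 0.0169
finger_force: 40.0
t: 32.55
ee_pos: [0.5885, -0.2206, 0.1601]
eef_rot: [-3.14, 0.004, -0.028]
force: [0.7, -0.2, -1.2]
opening: 0.0173
finger_force: 40.0
t: 32.88
ee_pos: [0.6001, -0.2491, 0.1449]
eef_rot: [-3.139, 0.005, -0.029]
force: [-0.1, 0.3, -0.4]
opening: 0.0168
finger_force: 40.0
t 32.93 pos [ 0.6006 -0.2488  0.1459] rot [-0.02  0.04 -0.  ] shift [0.11 0.05 3.8 ]
tip [[ 0.6331 -0.2497  0.1459]]
[320. 296.] 608.0 [ 0.4904 -0.2455] 88.2 [0.0296 0.0306]
[320. 226.] 2004.5 [ 0.569  -0.2476] 179.3 [0.0339 0.0625]
[247. 188.] 616.5 [ 0.6091 -0.1798] 178.2 [0.0172 0.0359]
[270. 194.] 1219.5 [ 0.6011 -0.2012] 178.6 [0.0193 0.0652]
[390. 190.] 1909.0 [ 0.6032 -0.314 ] 178.3 [0.0364 0.0655]
[324. 143.] 519.0 [ 0.6485 -0.2534] 88.2 [0.004  0.1503]
```

View pics/w8.png

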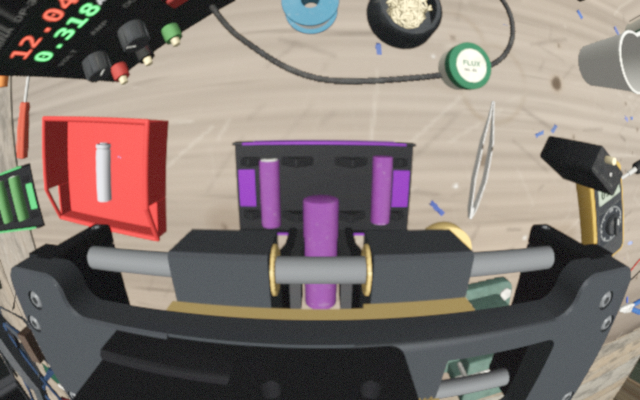

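Wrist view: held cell (320,250) above the middle notch; tray cells at (270,194) and (382,190); bare cell flat in the bin (103,172). Lowering.

```bash
python3 -m jog '[{"rot":[0,0,0],"delta_pos":[0.05,0.04,0],"grip":12},{"rot":[0,0,0],"delta_pos":[0.05,0.04,0],"grip":12},{"rot":[0,0,0],"delta_pos":[0,0,0.5],"grip":12},{"rot":[0,0,0],"delta_pos":[0,0,0.6],"grip":12},{"rot":[0,0,0],"delta_pos":[0,0,0.7],"grip":12},{"rot":[0,0,0],"delta_pos":[0,0,0.6],"grip":12},{"rot":[0,0,0],"delta_pos":[0,0,0.5],"grip":12},{"rot":[0,0,0],"delta_pos":[0,0,0.4],"grip":12},{"rot":[0,0,0],"delta_pos":[0,0,0.3],"grip":12},{"rot":[0,0,0],"delta_pos":[0,0,0],"grip":12}]'
python3 -m jog '[{"rot":[0,0,0],"delta_pos":[0,0,0.1],"grip":12},{"rot":[0,0,0],"delta_pos":[0,0,0.1],"grip":12},{"rot":[0,0,0],"delta_pos":[0,0,0.05],"grip":12},{"rot":[0,0,0],"delta_pos":[0,0,0],"grip":12},{"rot":[0,0,0],"delta_pos":[0,0,0],"grip":12}]'
python3 -m jog '[{"rot":[0,0,0],"delta_pos":[0,0,0.05],"grip":12},{"rot":[0,0,0],"delta_pos":[0,0,0],"grip":12}]'
```

```text
t: 33.77
ee_pos: [0.6034, -0.2517, 0.0372]
eef_rot: [-3.14, 0.004, -0.028]
force: [-0.6, -0.8, -0.9]
opening: 0.0173
finger_force: 40.0
t: 34.18
ee_pos: [0.6047, -0.2527, 0.0323]
eef_rot: [3.141, 0.001, -0.028]
force: [-0.2, -0.5, -0.3]
opening: 0.0169
finger_force: 40.0
t: 34.35
ee_pos: [0.6045, -0.2527, 0.0303]
eef_rot: [3.141, 0.001, -0.028]
force: [-0.7, 0.3, -1.4]
opening: 0.017
finger_force: 40.0
```

```bash
python3 -m jog '[{"rot":[0,0,0],"delta_pos":[0,0,0.05],"grip":12},{"rot":[0,0,0],"delta_pos":[0,0,0.05],"grip":12},{"rot":[0,0,0],"delta_pos":[0,0,0],"grip":12}]'
python3 -m jog '[{"rot":[0,0,0],"delta_pos":[0,0,0.05],"grip":12},{"rot":[0,0,0],"delta_pos":[0,0,0],"grip":12}]'
python3 -m jog '[{"rot":[0,0,0],"delta_pos":[0,0,0.05],"grip":12},{"rot":[0,0,0],"delta_pos":[0,0,0],"grip":12}]'
```

```text
t: 34.6
ee_pos: [0.6042, -0.2524, 0.0268]
eef_rot: [-3.141, 0.002, -0.028]
force: [0.5, 0.9, -0.7]
opening: 0.017
finger_force: 40.0
t: 34.77
ee_pos: [0.6043, -0.2525, 0.0254]
eef_rot: [-3.141, 0.002, -0.028]
force: [-0.7, 0.4, -1.2]
opening: 0.0171
finger_force: 40.0
t: 34.93
ee_pos: [0.6043, -0.2525, 0.0239]
eef_rot: [-3.141, 0.002, -0.028]
force: [-1.0, -0.0, -0.7]
opening: 0.0167
finger_force: 40.0
```

```bash
python3 -m jog '[{"rot":[0,0,0],"delta_pos":[0,0,0.05],"grip":12},{"rot":[0,0,0],"delta_pos":[0,0,0],"grip":12}]'
python3 -m jog '[{"rot":[0,0,0],"delta_pos":[0,0,0],"grip":28},{"rot":[0,0,0],"delta_pos":[0,0,0],"grip":28},{"rot":[0,0,0],"delta_pos":[0,0,0],"grip":28},{"rot":[0,0,0],"delta_pos":[0,0,-0.2],"grip":28},{"rot":[0,0,0],"delta_pos":[0,0,-0.5],"grip":28},{"rot":[0,0,0],"delta_pos":[0,0,-0.8],"grip":28},{"rot":[0,0,0],"delta_pos":[0,0,-0.9],"grip":28},{"rot":[0,0,0],"delta_pos":[0,0,-0.9],"grip":28},{"rot":[0,0,0],"delta_pos":[0,0,-0.9],"grip":60},{"rot":[0,0,0],"delta_pos":[0,0,0],"grip":60}]'
python3 -m jog '[{"rot":[0,0,0],"delta_pos":[-0.8,0,0],"grip":60},{"rot":[0,0,0],"delta_pos":[-0.9,0,0],"grip":60},{"rot":[0,0,0],"delta_pos":[-0.9,0,0],"grip":60},{"rot":[0,0,0],"delta_pos":[-0.9,0,0],"grip":60},{"rot":[0,0,0],"delta_pos":[0,0,0],"grip":60},{"rot":[0,0,0],"delta_pos":[0,0,0],"grip":60}]'
python3 -c "
from h import *
RANGES['green']=((40,50,40),(80,255,255))
c=wrist('pics/w9.png')
for n in ('purple','green'):
  for a,r,k in blobs(c['color'],n,150): print(n,np.round(r[0]),a,*wdesc(c,k,.013))
c=camera('top')
for n in ('purple','green'):
  for a,r,k in blobs(c['color'],n,60): print(n,np.round(r[0]),a,*desc(c,r,.013))
"
```

```text
t: 35.1
ee_pos: [0.6043, -0.2525, 0.0224]
eef_rot: [-3.141, 0.002, -0.028]
force: [-0.0, 0.1, 0.4]
opening: 0.017
finger_force: 40.0
t: 35.93
ee_pos: [0.6085, -0.2546, 0.1581]
eef_rot: [3.136, -0.01, -0.028]
force: [0.3, 0.3, 1.4]
opening: 0.0352
finger_force: 0.0
t: 36.43
ee_pos: [0.4992, -0.2498, 0.15]
eef_rot: [3.141, -0.0, -0.029]
force: [0.2, -0.3, 0.1]
opening: 0.0594
finger_force: 0.0
purple [319. 128.] 428.5 [ 0.5621 -0.2502] 88.1 [0.0034 0.1497]
purple [241.  83.] 593.0 [ 0.6066 -0.1801] 178.1 [0.0154 0.0358]
purple [264.  84.] 1226.0 [ 0.6042 -0.2016] 178.2 [0.0187 0.0632]
purple [388.  80.] 1925.5 [ 0.6056 -0.3141] 178.6 [0.0348 0.0635]
purple [320.  80.] 1293.5 [ 0.6056 -0.2525] 178.3 [0.018  0.0631]
purple [320.  37.] 344.5 [ 0.6475 -0.2537] 88.3 [0.0035 0.1491]
green [ 21. 245.] 167.5 [0.4349 0.207 ] 76.1 [0.0232 0.0459]
green [494. 220.] 656.5 [ 0.4659 -0.4398] 84.2 [0.022  0.0831]
green [ 23. 124.] 209.5 [0.609  0.1397] 4.3 [0.0221 0.0388]
green [  9. 122.] 587.5 [0.6159 0.1739] 5.8 [0.0518 0.0764]
purple [390. 202.] 91.0 [ 0.60606352 -0.17549244] 0.645895463249758 [n
[... 983 characters left out ...]
loat64(0.036575639907649254)]
green [255. 196.] 95.5 [0.60915138 0.1496872 ] 6.996865974828324 [np.float64(0.01840504308737235), np.float64(0.0369427722114971)]
green [224. 196.] 178.0 [0.60775332 0.22671405] 3.116473372446876 [np.float64(0.017014476823693593), np.float64(0.06350340616696226)]
green [244. 195.] 174.0 [0.61164409 0.17653314] 5.636503764520569 [np.float64(0.0190440950797432), np.float64(0.06437282848045973)]
green [478. 156.] 229.0 [ 0.72583864 -0.39082965] 91.68481384761341 [np.float64(0.04245728429851025), np.float64(0.044202405263266145)]
green [606. 120.] 246.5 [ 0.82575896 -0.70932149] 124.87522753490212 [np.float64(0.041368433190762284), np.float64(0.048800431647025716)]
```

View pics/w9.png

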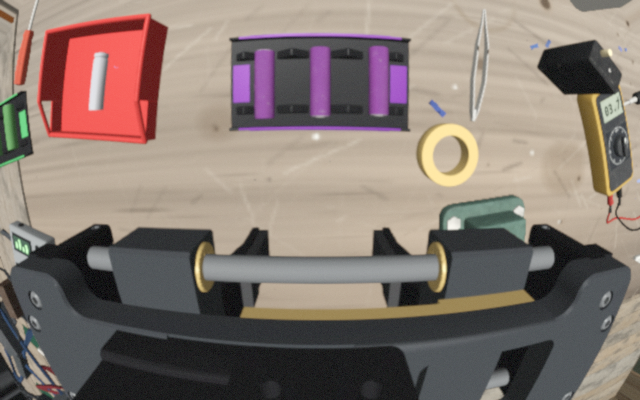

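All three purple cells lie in their notches, (264,84), (320,80) and (380,80), and the bare cell is flat in the bin (97,80). The top camera puts both green cells in theirs. Handing in.

```bash
python3 -c "
from workcell import job
print(job.close_job())"
```

```text
the job is handed in; nothing more can be done
None
```

I sorted all four cells and handed the job in at about 37 s; the final images show two purple cells and one green in free notches of their trays and the bare cell flat in the red bin, but no verdict was returned.

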